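# Index the specimen turret and seat the electrode

### The arm

A 6-joint arm with a two-finger parallel gripper is mounted at the origin on the work surface. World frame = base frame: x ahead of the robot, y to its left, z up, the work surface at z = 0. Lengths are in m, angles in rad, forces in N, time in s.
With the tool pointing down it reaches from about 0.325 to 0.875 m from the base axis. Payload 4.4 kg.
Tool frame: the origin (TCP) lies at the very end of the fingers, on their centre line; the grasp point (between the pads) lies 19 mm behind it; z points along the fingers, y is the line along which they close (so a half turn about z gives the same grasp; the last joint's range is limited). The gripper opens to 85 mm and grips with 20 to 120 N. Pads are 22 mm wide; open, the fingers measure 114 mm over their backs; the gripper's body (76 mm by 85 mm) begins 54 mm behind the grasp point. The pads swing forward as they close: fully open they stand 13 mm farther back than shut.
Start: joints at [-1.292, 0.207, 1.542, -0, 1.393, -0.15], TCP at [0.239, -0.523, 0.231] pointing down, gripper open.
Joint ranges: [-2.73, 2.73], [-0.86, 2.22], [0.23, 2.46], [-1.11, 4.25], [0.08, 2.63], [-2.82, 2.82]. Speed limits (rad/s): [2.79, 2.79, 3.14, 3.14, 3.14, 3.14].

### API

Orientations are given as a rotation vector (axis times angle).
In Python, from rig import readout, vision, arm, spotter gives the robot as it stands.
- The arm moves only by the shell command python3 -m crank 'ROWS' [FORCE]. ROWS is JSON, a list of rows, each an object with "translation": the shift along the tool's x, y, z in m, a list of three; "angular": the turn, a rotation vector about the tool's x, y, z in degrees, a list of three; "grip": the opening, from 0 (shut) to 1 (fully open). In form: [{"translation": [tx, ty, tz], "angular": [wx, wy, wz], "grip": grip}, ...]. A call has 1 to 10 rows; each row shifts and turns the commanded pose from where the row before left it, along the tool's axes as they then stand; what a row does not reach is not made up. A row lasts 1/8 s, in which the tool goes at most 62.5 mm and 10.7 degrees, less where a joint would pass 70% of its speed; a pose out of reach is approached as far as the arm can. A call is refused whole if a number of a shift passes 0.0625 or a number of a turn 10.7, either way. A call with a gripper value outside its range is refused whole. The fingers move at their own pace and stop on an object; FORCE is the grip in N (left out, the last holds). Time passes only in rows, so rows that do not move let the fingers close. It gives the time, the measured TCP pose, the force, the opening and the grip force at its end, in the units of the state.
- readout.state(): the state, without advancing time (a new reading comes with each control period).
- vision.camera(name): name is "scene" or "side" or "wrist"; returns the picture (420x560x3 uint8, blue, green, red); there is no depth.
- vision.get_calibration(name): a dict with "mtx" (3x3 intrinsics, pixels), "R" (3x3) and "t" (3): a world point X has camera coordinates R X + t. Camera axes: x right, y down, z forward; pixel columns grow to the right and rows downward; lengths in m; the calibration is good to about 2 mm. The wrist camera is an equidistant fisheye: a pixel r from the principal point sees the ray r / f radians off the axis. A picture is of the moment at which its call begins: read the wrist's pose just before it. get_calibration takes no time and is no camera call; for the wrist camera it gives the pose at the moment of the call.
- arm.job_done(): hands the job in; it is judged then, once.
Trained networks look in the newest picture that a camera, given by its name, has taken for a name from the list of things; names that differ only in an ending like _2 or _b are one class to them, and where a whole thing is asked for, a point or a joint stands for the part that bears it (a point fixed in the world has none). Each returns a list of dicts, best first, with "confidence" (0 to 1); they miss things now and then, are a little off and sometimes report something else, mostly with a low value. They report only what shows in the picture. A call takes as long as a camera call.
- spotter.search_frame(label, camera): "at" ([x, y, z] in m, in the coordinates of the camera as it stood for that picture, good to about 4 mm: the middle of the surface that is visible of it).
- spotter.landmark_of(label, camera): "at" ([x, y, z] in m, in the coordinates of the camera as it stood for that picture, good to about 4 mm: a listed point, or the origin of a listed thing).
The state is a dict: "t": time; "joint_positions": joint angles; "qd": joint speeds; "tau": joint torques, N m; "tcp_pos": TCP position; "tcp_rot": TCP orientation; "force": force on the tool from outside, world axes, zero at the start; "moment": the same for the moment, N m; "finger_gap": finger opening in m; "grasp_force": force on a finger pad.
Only numpy, scipy, OpenCV 4.12 (cv2) and the standard library are available. Lean on these libraries where they do the work, as an engineer would, in place of code of your own. Each camera call takes 0.05 s, during which the arm holds its last target. There are 200 camera calls.

### The job

Turn the blue specimen turret by its black knob (a light hold, under 30 N of grip), click by click, until the fourth specimen sits in its detent under the brass electrode (the one at the yellow mark is the first, count clockwise as seen from above), without running past it. Let go of the knob, then press the red cap straight down until the electrode bears on that specimen with about 8 N, never more than 15 N because the ceramic is brittle, and leave it resting there. Leave everything else on the bench where it is.

Things in the scene. Friction and masses are not known exactly. Their poses are not given: they have to be found in the camera images.
- fixture: Fixed grey test stand, base plate 220 x 280 x 15 mm (x from -110 to 110, y from -130 to 150 in its own frame). Origin: on the turret's axis, under the base, on the table. z up. The electrode column and arm stand on its +y side: column top and arm top 112 mm up, the arm reaches in to 48 mm from the turret's axis.
- turret (a joint): Rotation (rad) of the blue turret plate about the fixture's vertical axis, growing anticlockwise from above. Station 1 is under the electrode at 0, station 2 at 0.785, 3 at 1.571, 4 at 2.356; stops just below 0 and above 5.5. A spring roller holds each station: leaving takes 0.15 N m, easing to halfway; beyond, the free turret snaps on by itself. It starts in or settling into a station.
- knob: Black bar on the turret's axis to turn it by, 12 mm wide (its x), 36 mm long (its y), 36 mm high, bottom 76 mm and top 112 mm above the table; it turns with the turret. Origin at the bar's centre, 94 mm above the table. Below it is a round hub of 34 mm diameter. At turret = 0 its y axis lies along the fixture's y axis. 15 to 20 N of grip is enough.
- specimen: Seat of the fourth specimen on the turret plate, 62 mm from the axis. Origin: centre of the disc's underside, on the plate, 46.5 mm above the table. The disc's thickness differs from part to part: its top is 3 to 12 mm above this origin and is not measured.
- electrode: Brass electrode, 22 mm diameter disc 8 mm thick, under the sliding spindle, on the fixture's y axis 62 mm from the turret's axis (+y side). Origin: centre of its lower face, 74 mm above the table when raised.
- spindle (a joint): How far the electrode spindle has been pushed down (m): 0 raised, at most 0.027. It slides straight down with about 2 N of friction plus 0.6 N at 15 mm/s, and stays where it is left.
- cap_top (a point): Centre of the top face of the red cap (26 mm diameter, 10 mm thick) on the spindle, 138 mm above the table when raised. The cap is sprung on the spindle (5000 N/m, 5 mm of give): once the electrode has met the disc, the force builds by 5 N for each mm the cap is pressed further.
- brass_cap: Bystander: brass cylinder 18 mm diameter, 22 mm tall, standing loose on a corner of the base plate. Origin: centre of its underside.
- spare_disc: Bystander: white ceramic disc 26 mm diameter, 6 mm thick, lying loose on the base plate. Origin: centre of its underside.
- alu_case: Bystander: black and silver instrument case 154 x 254 x 88 mm. Origin: centre of its underside.
- shield_can: Bystander: grey metal can 74 mm diameter, 97 mm tall. Origin: centre of its underside.
- screwdriver: Bystander: screwdriver lying on the bench.
- spirit: Bystander: blue bottle 52 mm diameter, 120 mm tall. Origin: centre of its underside.
- tray: Bystander: empty grey open tray 120 x 160 x 30 mm. Origin: centre of its underside.
- yellow_dot (a point): Yellow dot of 15 mm on the turret plate marking station 1, 35 mm from the axis, in line with that station's disc. Plate: 168 mm diameter, top 46 mm above the table. Eight stations, 45 degrees apart on a 62 mm radius, numbered clockwise from above, each with a white ceramic disc of 26 mm diameter.

How it is judged:
By the outcome, as a careful person would: the job done as asked, in the order asked, and still so for the second after the job is handed in, with the robot touching nothing.
It also fails if it takes over 61 s, if anything falls off the work surface, if the arm or the gripper's body presses on something with over 40 N, if the wrist force passes 120 N, or if a joint passes its speed limit or range.

## Working session

There is one attempt and no reset: what is moved stays moved. The work goes in short steps, Python scripts to look and compute and a shell command to move; the robot and the scene stay as the last step left them, time stands still between calls to the robot, and variables do not carry over. Pictures are saved under pics/ and viewed, at most 10 in all, crops included, and the job is handed in when it is done.

```bash
ls; mkdir -p pics
cat > h.py <<'E'
import numpy as np, cv2
from rig import readout, vision, arm, spotter
def w(cam,p):
    c=vision.get_calibration(cam); return np.array(c["R"]).T@(np.array(p)-np.array(c["t"]))
def find(l,cam,f='landmark_of'):
    return [(round(r["confidence"],2),w(cam,r["at"]).round(4).tolist()) for r in getattr(spotter,f)(l,cam)[:2]]
E
python3 - <<'E'
from h import *
a=vision.camera("scene");cv2.imwrite("pics/scene.png",a)
for l in ["fixture","knob","cap_top","yellow_dot","electrode","brass_cap","spare_disc","shield_can","spirit","alu_case"]: print(l,find(l,"scene"))
b=vision.camera("side");cv2.imwrite("pics/side.png",b)
for l in ["fixture","knob","cap_top","yellow_dot","electrode"]: print(l,find(l,"side"))
print(readout.state())
E
```

```text
pics
fixture [(0.75, [0.574, 0.06, -0.0005])]
knob [(0.56, [0.5809, 0.0595, 0.0921])]
cap_top [(0.58, [0.5908, 0.1188, 0.1357]), (0.38, [0.5764, 0.0579, -0.0025])]
yellow_dot [(0.67, [0.583, 0.0933, 0.0454])]
electrode [(0.44, [0.5925, 0.1222, 0.0733])]
brass_cap [(0.59, [0.5138, 0.1928, 0.0107])]
spare_disc [(0.59, [0.6493, -0.0566, 0.0147])]
shield_can [(0.91, [0.6195, 0.3639, -0.0014])]
spirit [(0.76, [0.5887, 0.4922, 0.0014])]
alu_case [(0.62, [0.525, -0.5145, -0.0014])]
fixture [(0.71, [0.5828, 0.0624, -0.0007])]
knob [(0.46, [0.5283, -0.5134, 0.0003])]
cap_top [(0.55, [0.5894, 0.1181, 0.1357])]
yellow_dot [(0.37, [0.3549, -0.4798, 0.0003])]
electrode []
{'t': 0.85, 'joint_positions': array([-1.29251718e+00,  2.06528847e-01,  1.54147933e+00,  1.81442718e-05,
        1.39350730e+00, -1.50497228e-01]), 'qd': array([ 0.00114715, -0.0001351 ,  0.00087952, -0.0019177 , -0.00070009,
       -0.0005994 ]), 'tau': array([ 3.81378695e-04, -3.83021665e+01, -2.91969913e+01, -2.96266362e-04,
        6.20531009e-04,  1.00756694e-05]), 'tcp_pos': array([ 0.23906133, -0.52296383,  0.23133194]), 'tcp_rot': array([3.06959829e+00, 6.68351724e-01, 3.57358821e-05]), 'force': array([-0.25605871,  0.17732232,  0.17164475]), 'moment': array([-0.05748251,  0.01219783,  0.05335326]), 'grasp_force': 0.0, 'finger_gap': 0.08512820414754778}
```

View pics/scene.png

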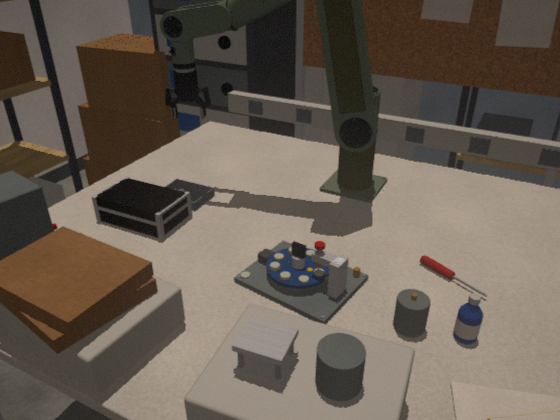

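View pics/side.png

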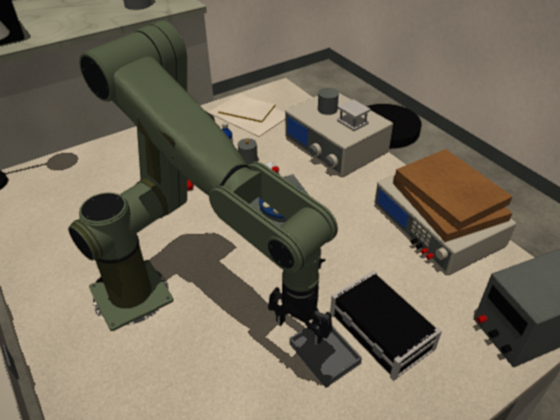

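The scene picture shows the turret stand at about (300,270), with the cap at (320,245) and the column at (338,275). The brass cap is at (356,272) and the spare disc at (245,275). In the side picture the arm hides the stand. The estimated heights match the given ones, so I'll move above the knob.

```bash
python3 -m crank '[{"translation":[0.045,-0.033,0],"angular":[0,0,0],"grip":0.45},{"translation":[0.045,-0.033,0],"angular":[0,0,0],"grip":0.45},{"translation":[0.045,-0.033,0],"angular":[0,0,0],"grip":0.45},{"translation":[0.045,-0.033,0],"angular":[0,0,0],"grip":0.45},{"translation":[0.045,-0.033,0],"angular":[0,0,0],"grip":0.45},{"translation":[0.045,-0.033,0],"angular":[0,0,0],"grip":0.45},{"translation":[0.045,-0.033,0],"angular":[0,0,0],"grip":0.45},{"translation":[0.045,-0.033,0],"angular":[0,0,0],"grip":0.45},{"translation":[0.045,-0.033,0],"angular":[0,0,0],"grip":0.45},{"translation":[0.045,-0.033,0],"angular":[0,0,0],"grip":0.45}]' 20
python3 -m crank '[{"translation":[0.044,-0.033,0],"angular":[0,0,-10],"grip":0.45},{"translation":[0,0,0],"angular":[0,0,-10],"grip":0.45},{"translation":[0,0,0],"angular":[0,0,-10],"grip":0.45},{"translation":[0,0,0],"angular":[0,0,-10],"grip":0.45},{"translation":[0,0,0],"angular":[0,0,-10],"grip":0.45},{"translation":[0,0,0],"angular":[0,0,-6],"grip":0.45},{"translation":[0,0,0],"angular":[0,0,0],"grip":0.45},{"translation":[0,0,0],"angular":[0,0,0],"grip":0.45}]'
python3 - <<'E'
from h import *
a=vision.camera("wrist");cv2.imwrite("pics/w1.png",a)
for l in ["fixture","knob","cap_top","yellow_dot","electrode"]: print(l,find(l,"wrist"))
s=readout.state();print(s['tcp_pos'],s['tcp_rot'],s['force'],s['t'])
print(vision.get_calibration("wrist"))
E
```

```text
t: 2.1
tcp_pos: [0.5119, -0.034, 0.2316]
tcp_rot: [3.069, 0.668, 0.001]
force: [1.3, -0.3, 0.6]
finger_gap: 0.038
grasp_force: 0.0
t: 3.1
tcp_pos: [0.5374, 0.0126, 0.2314]
tcp_rot: [2.398, 2.029, 0.0]
force: [0.1, 0.0, -0.1]
finger_gap: 0.0386
grasp_force: 0.0
fixture [(0.76, [0.5803, 0.0621, 0.0001])]
knob [(0.59, [0.5779, 0.06, 0.091])]
cap_top [(0.58, [0.5901, 0.1216, 0.1363])]
yellow_dot [(0.62, [0.5801, 0.0927, 0.0425])]
electrode []
[0.53739631 0.01257513 0.23128722] [-2.39690659e+00 -2.03084752e+00 -1.81905664e-05] [-0.60428532  0.16892746  1.02328148] 3.4
{'mtx': array([[325.1922621 ,   0.        , 283.18116602],
       [  0.        , 325.1922621 , 209.631734  ],
       [  0.        ,   0.        ,   1.        ]]), 'R': array([[ 9.86469902e-01, -1.63940894e-01, -7.18138129e-04],
       [-1.57559227e-01, -9.49262181e-01,  2.72169804e-01],
       [-4.53014624e-02, -2.68374171e-01, -9.62248971e-01]]), 't': array([-0.52593613,  0.06098636,  0.40461799])}
```

View pics/w1.png

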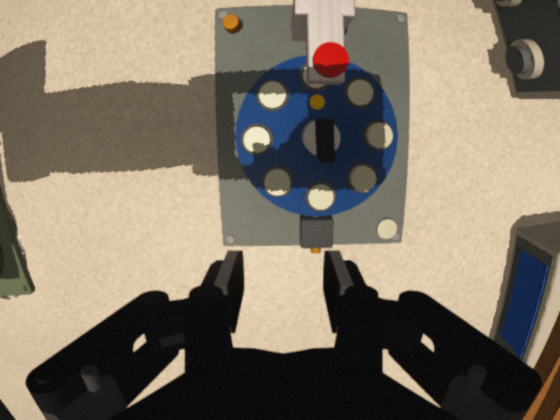

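The wrist picture shows the yellow dot at (317,102), under the electrode arm, so station 1 is in place. The knob is at (325,140), the cap at (331,59), and the plate circle is centred at about (316,135). Next I'll measure these by back-projection.

```bash
cat >> h.py <<'E'
def ray(u,v,z,c):
    K=c["mtx"];R=np.array(c["R"]);t=np.array(c["t"]);f=K[0][0]
    d=np.array([u-K[0][2],v-K[1][2]]);r=np.hypot(*d);th=r/f
    k=R.T@np.array([*(d/max(r,1e-9)*np.sin(th)),np.cos(th)]);o=-R.T@t
    return (o+k*(z-o[2])/k[2])[:2]
def fwd(X,c):
    p=np.array(c["R"])@np.array(X)+np.array(c["t"]);th=np.arctan2(np.hypot(p[0],p[1]),p[2]);K=c["mtx"]
    return np.array([K[0][2],K[1][2]])+K[0][0]*th*p[:2]/np.hypot(p[0],p[1])
def blob(m,box):
    x0,y0,x1,y1=box;mm=np.zeros_like(m);mm[y0:y1,x0:x1]=m[y0:y1,x0:x1]
    n,l,s,ce=cv2.connectedComponentsWithStats(mm);i=1+np.argmax(s[1:,4]);return ce[i],s[i]
E
python3 - <<'E'
from h import *
a=cv2.imread("pics/w1.png");c=vision.get_calibration("wrist");h=cv2.cvtColor(a,cv2.COLOR_BGR2HSV)
H,S,V=cv2.split(h)
red=(((H<8)|(H>172))&(S>150)&(V>90)).astype(np.uint8)
yel=((H>15)&(H<35)&(S>150)&(V>60)).astype(np.uint8)
blu=((H>105)&(H<130)&(S>100)).astype(np.uint8)
(p,s)=blob(red,(300,30,360,90));print("cap",p,s,ray(*p,.136,c))
(p,s)=blob(yel,(300,90,335,115));d=ray(*p,.046,c);print("dot",p,s,d)
cn=max(cv2.findContours(blu[40:225,220:410].copy(),0,1)[0],key=cv2.contourArea)
hu=cv2.convexHull(cn)[:,0,:]+[220,40]
P=np.array([ray(*q,.046,c) for q in hu.astype(float)])
A=np.c_[2*P,np.ones(len(P))];x=np.linalg.lstsq(A,(P**2).sum(1),rcond=None)[0];print("plate",x[:2],np.sqrt(x[2]+x[0]**2+x[1]**2))
q=[ray(*k,.015,c) for k in [(218,8),(408,14),(401,242),(223,245)]];print(np.round(q,4))
for i in range(4):
  e=q[(i+1)%4]-q[i];print(np.hypot(*e),np.degrees(np.arctan2(e[1],e[0])))
g=cv2.resize(a[20:240,200:420],(770,770))[:600]
cv2.imwrite("pics/c1.png",cv2.resize(a[30:200,230:410],None,fx=3.5,fy=3.5,interpolation=2)[:600])
E
```

```text
cap [330.80580357  58.20535714] [313  42  36  34 896] [0.58793467 0.12029221]
dot [316.77245509 101.4491018 ] [310  95  15  14 167] [0.5824537  0.09359784]
plate [0.57839835 0.05887491] 0.08287405374179924
[[ 0.4967  0.2217]
 [ 0.7096  0.1874]
 [ 0.6667 -0.0842]
 [ 0.4516 -0.051 ]]
0.2156269158844147 -9.161277307348893
0.27499530318435816 -98.97547476544992
0.21760859952810194 171.2253496074493
0.27646437882595964 80.61387032284127
```

View pics/c1.png

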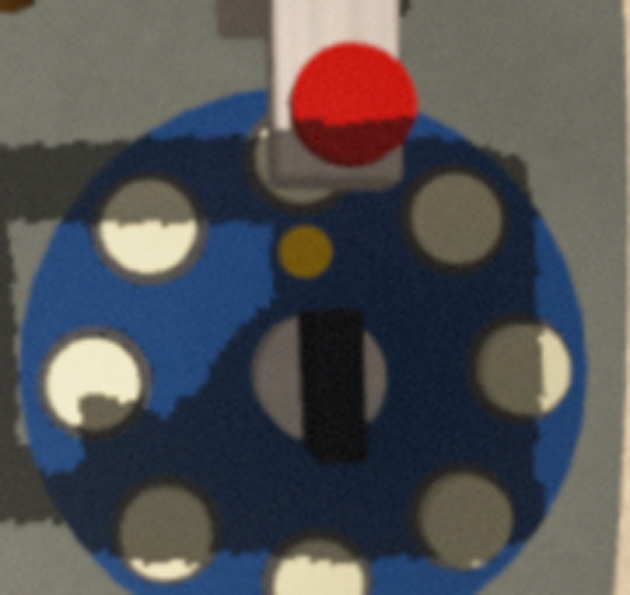

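The base corners come out at 217 x 276 mm, the yaw is -9.1°, and the axis is at about (0.579, 0.059). The cap is 62 mm further along, so the measurements agree. Now I'll move over the knob and go down.

```bash
python3 -m crank '[{"translation":[0.0262,0.0167,0],"angular":[0,0,0],"grip":0.45},{"translation":[0.0262,0.0167,0],"angular":[0,0,0],"grip":0.45},{"translation":[0,0,0.03],"angular":[0,0,0],"grip":0.45},{"translation":[0,0,0.03],"angular":[0,0,0],"grip":0.45},{"translation":[0,0,0.03],"angular":[0,0,0],"grip":0.45},{"translation":[0,0,0],"angular":[0,0,0],"grip":0.45},{"translation":[0,0,0],"angular":[0,0,0],"grip":0.45}]'
python3 - <<'E'
from h import *
a=vision.camera("wrist");cv2.imwrite("pics/w2.png",a)
s=readout.state();print(s['tcp_pos'],s['tcp_rot'],s['force'])
E
```

```text
t: 4.28
tcp_pos: [0.5798, 0.0587, 0.1424]
tcp_rot: [2.396, 2.03, 0.002]
force: [0.4, -0.2, 0.3]
finger_gap: 0.0385
grasp_force: 0.0
[0.58027819 0.05873627 0.14308636] [2.39503491 2.02981124 0.00362466] [ 0.34565855 -0.11845609  0.28087403]
```

View pics/w2.png

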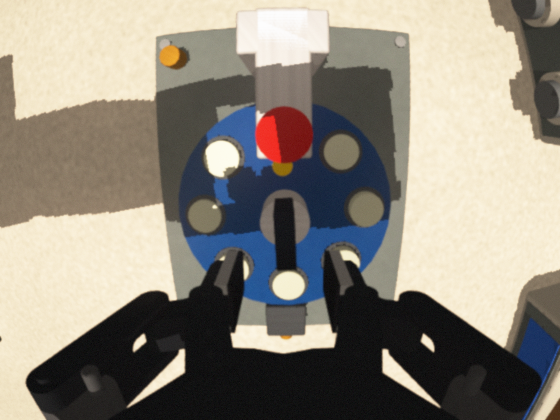

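The picture shows the knob at about (285,235), centred between the fingertips at (233 and 340, 258). The cap is at (284,135). I'll refine along the bar numerically.

Run:
```python
from h import *
a=cv2.imread("pics/w2.png");c=vision.get_calibration("wrist")
for X in [(.579,.0588,.112),(.579,.0588,.046)]: print(fwd(X,c))
m=(cv2.cvtColor(a,cv2.COLOR_BGR2GRAY)<35).astype(np.uint8)
print(blob(m,(265,190,305,290)))
for q in [(285,200),(285,270)]: print(ray(*q,.112,c))
h=cv2.cvtColor(a,cv2.COLOR_BGR2HSV);H,S,V=cv2.split(h)
p,s=blob((((H<8)|(H>172))&(S>150)&(V>90)).astype(np.uint8),(240,90,330,180));print(p,s,ray(*p,.137,c))
```

```text
[284.28320218 243.03470148]
[283.79524184 211.02066087]
(array([284.53460076, 234.3148289 ]), array([ 274,  198,   22,   72, 1315], dtype=int32))
[0.58348735 0.08360422]
[0.57663126 0.04182398]
[283.8552 134.4552] [ 256  107   57   56 2500] [0.58875195 0.11991074]
```

```bash
python3 -m crank '[{"translation":[0,-0.001,0.02],"angular":[0,0,0],"grip":0.45},{"translation":[0,0,0.02],"angular":[0,0,0],"grip":0.45},{"translation":[0,0,0.02],"angular":[0,0,0],"grip":0.45},{"translation":[0,0,0],"angular":[0,0,0],"grip":0.45},{"translation":[0,0,0],"angular":[0,0,0],"grip":0.2},{"translation":[0,0,0],"angular":[0,0,0],"grip":0.1},{"translation":[0,0,0],"angular":[0,0,0],"grip":0.1},{"translation":[0,0,0],"angular":[0,0,0],"grip":0.1}]' 20
```

```text
t: 5.32
tcp_pos: [0.5809, 0.0584, 0.0834]
tcp_rot: [2.393, 2.028, 0.007]
force: [6.8, -1.5, -0.9]
finger_gap: 0.0116
grasp_force: 19.4
```

```bash
python3 -m crank '[{"translation":[0,0.0015,0],"angular":[0,0,0],"grip":0.1},{"translation":[0,0,0],"angular":[0,0,-7],"grip":0.1},{"translation":[0,0,0],"angular":[0,0,-7],"grip":0.1},{"translation":[0,0,0],"angular":[0,0,-7],"grip":0.1},{"translation":[0,0,0],"angular":[0,0,-7],"grip":0.1},{"translation":[0,0,0],"angular":[0,0,-7],"grip":0.1},{"translation":[0,0,0],"angular":[0,0,-7],"grip":0.1},{"translation":[0,0,0],"angular":[0,0,-3],"grip":0.1},{"translation":[0,0,0],"angular":[0,0,0],"grip":0.1},{"translation":[0,0,0],"angular":[0,0,0],"grip":0.1}]'
python3 - <<'E'
from h import *
a=vision.camera("wrist");cv2.imwrite("pics/w3.png",a)
s=readout.state();print(s['moment'],s['grasp_force'],s['tcp_rot'],np.degrees(2*np.arctan2(s['tcp_rot'][1],s['tcp_rot'][0]))-90)
E
```

```text
t: 6.58
tcp_pos: [0.5813, 0.0586, 0.0833]
tcp_rot: [1.435, 2.79, 0.002]
force: [1.6, -1.0, 6.7]
finger_gap: 0.012
grasp_force: 20.6
[-0.19845749 -0.17944265  0.35543877] 20.568474233150482 [1.43460190e+00 2.79046303e+00 2.26780219e-03] 35.583800771140304
```

View pics/w3.png

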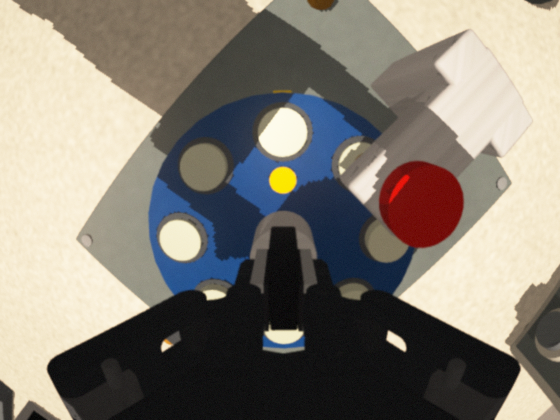

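The turret turned one station: the dot at (283,180) stays in line with the bar. The cap at (421,204) will pass near the finger linkage around the 90° position, so I'll let go and regrip about 11 mm higher for clearance.

```bash
python3 -m crank '[{"translation":[0,0,0],"angular":[0,0,0],"grip":0.35},{"translation":[0,0,0],"angular":[0,0,0],"grip":0.35},{"translation":[0,0,0],"angular":[0,0,0],"grip":0.35},{"translation":[0,0,-0.011],"angular":[0,0,0],"grip":0.35},{"translation":[0,0,0],"angular":[0,0,0],"grip":0.35},{"translation":[0,0,0],"angular":[0,0,0],"grip":0.1},{"translation":[0,0,0],"angular":[0,0,0],"grip":0.1},{"translation":[0,0,0],"angular":[0,0,0],"grip":0.1},{"translation":[0,0,0],"angular":[0,0,0],"grip":0.1}]' 20
python3 - <<'E'
from h import *
s=readout.state();print(s['moment'],s['tcp_rot'],np.degrees(2*np.arctan2(s['tcp_rot'][1],s['tcp_rot'][0]))-90)
E
```

```text
t: 7.75
tcp_pos: [0.5807, 0.0593, 0.0929]
tcp_rot: [1.435, 2.792, 0.003]
force: [4.3, 3.4, 0.7]
finger_gap: 0.0117
grasp_force: 26.1
[ 0.49913838 -0.5169673   0.20109401] [1.4353306  2.79209668 0.00334793] 35.58740953891048
```

```bash
python3 -m crank '[{"translation":[0,0.001,0],"angular":[0,0,0],"grip":0.1},{"translation":[0,0,0],"angular":[0,0,0],"grip":0.1}]' 20;  python3 -m crank '[{"translation":[0,0,0],"angular":[0,0,-7],"grip":0.1},{"translation":[0,0,0],"angular":[0,0,-7],"grip":0.1},{"translation":[0,0,0],"angular":[0,0,-7],"grip":0.1}]'; python3 -m crank '[{"translation":[0,0,0],"angular":[0,0,-7],"grip":0.1},{"translation":[0,0,0],"angular":[0,0,-7],"grip":0.1},{"translation":[0,0,0],"angular":[0,0,-7],"grip":0.1},{"translation":[0,0,0],"angular":[0,0,-3],"grip":0.1},{"translation":[0,0,0],"angular":[0,0,0],"grip":0.1}]'
```

```text
t: 8.0
tcp_pos: [0.5807, 0.0593, 0.0929]
tcp_rot: [1.436, 2.793, 0.001]
force: [1.2, 1.5, 5.1]
finger_gap: 0.0111
grasp_force: 26.6
t: 8.38
tcp_pos: [0.5806, 0.0593, 0.0929]
tcp_rot: [0.901, 3.009, 0.001]
force: [0.4, 1.8, 4.9]
finger_gap: 0.0113
grasp_force: 27.6
t: 9.0
tcp_pos: [0.5806, 0.0591, 0.0929]
tcp_rot: [0.259, 3.13, -0.0]
force: [0.8, 1.3, 5.5]
finger_gap: 0.0116
grasp_force: 26.9
```

```bash
python3 -m crank '[{"translation":[0,0,0],"angular":[0,0,0],"grip":0.13},{"translation":[0,0,0],"angular":[0,0,0],"grip":0.13}]' 20
python3 - <<'E'
from h import *
for i in range(3): vision.camera("side"); print(readout.state()['grasp_force'])
a=vision.camera("wrist");cv2.imwrite("pics/w4.png",a)
s=readout.state();print(s['force'],np.degrees(2*np.arctan2(s['tcp_rot'][1],s['tcp_rot'][0]))-90)
E
```

```text
t: 9.25
tcp_pos: [0.5806, 0.0591, 0.0929]
tcp_rot: [0.259, 3.13, -0.001]
force: [1.6, 1.8, 5.7]
finger_gap: 0.0114
grasp_force: 26.9
26.89787060022354
26.898502707481384
26.897198259830475
[1.08923654 1.56195794 5.24993282] 80.54312404836878
```

View pics/w4.png

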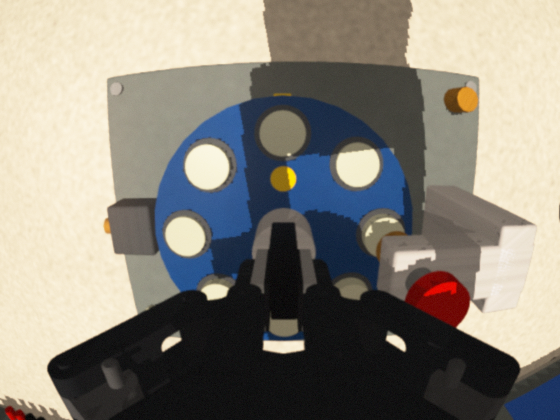

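The turret is at station 3: the dot at (283,178) is still in line with the bar, and the cap at (438,300) sits clear beneath the linkage. The grip holds steady at 27 N. One more station to go.

```bash
python3 -m crank '[{"translation":[0,0,0],"angular":[0,0,-7],"grip":0.1},{"translation":[0,0,0],"angular":[0,0,-7],"grip":0.1},{"translation":[0,0,0],"angular":[0,0,-7],"grip":0.1},{"translation":[0,0,0],"angular":[0,0,-7],"grip":0.1},{"translation":[0,0,0],"angular":[0,0,-7],"grip":0.1},{"translation":[0,0,0],"angular":[0,0,-6],"grip":0.1},{"translation":[0,0,0],"angular":[0,0,-4],"grip":0.1},{"translation":[0,0,0],"angular":[0,0,0],"grip":0.1},{"translation":[0,0,0],"angular":[0,0,0],"grip":0.1}]'; python3 -m crank '[{"translation":[0,0,0],"angular":[0,0,0],"grip":0.35},{"translation":[0,0,0],"angular":[0,0,0],"grip":0.35},{"translation":[0,0,0],"angular":[0,0,0],"grip":0.35},{"translation":[0,0,-0.03],"angular":[0,0,0],"grip":0.35},{"translation":[0,0,-0.03],"angular":[0,0,0],"grip":0.35},{"translation":[0,0,-0.02],"angular":[0,0,0],"grip":0.35},{"translation":[0,0,0],"angular":[0,0,0],"grip":0.35}]'
python3 - <<'E'
from h import *
a=vision.camera("wrist");cv2.imwrite("pics/w5.png",a)
s=readout.state();print(s['tcp_pos'],s['force'],np.degrees(2*np.arctan2(s['tcp_rot'][1],s['tcp_rot'][0]))-90)
E
```

```text
t: 10.58
tcp_pos: [0.5807, 0.0589, 0.0929]
tcp_rot: [-0.959, 2.991, -0.002]
force: [0.4, 1.3, 5.7]
finger_gap: 0.0115
grasp_force: 27.0
t: 11.45
tcp_pos: [0.5816, 0.0592, 0.1741]
tcp_rot: [-0.958, 2.988, -0.002]
force: [1.0, 0.7, -0.0]
finger_gap: 0.0302
grasp_force: 0.0
[0.58041368 0.05922648 0.17249145] [-0.7639117   0.10797225  0.3441909 ] 125.55921691381687
```

View pics/w5.png

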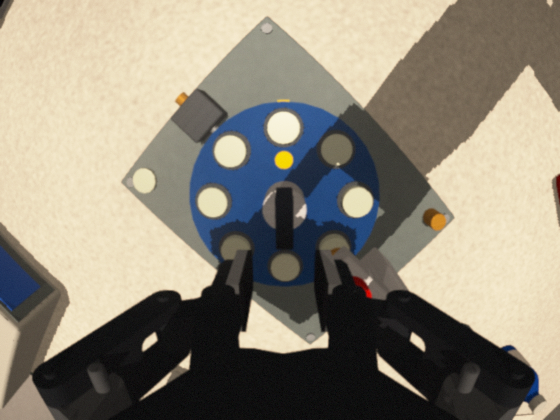

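The dot's disc is at (283,127). Counting clockwise gives 2 at (337,150), 3 at (358,202) and 4 at (333,250), which is under the electrode arm. The knob has been let go, so I'll shut the fingers and go over the cap.

```bash
python3 -m crank '[{"translation":[0,0,0],"angular":[0,0,0],"grip":0},{"translation":[-0.0212,0.0222,0],"angular":[0,0,0],"grip":0},{"translation":[-0.0212,0.0223,0],"angular":[0,0,0],"grip":0},{"translation":[0,0,0],"angular":[0,0,0],"grip":0},{"translation":[0,0,0],"angular":[0,0,0],"grip":0},{"translation":[0,0,0],"angular":[0,0,0],"grip":0}]' 20
python3 - <<'E'
from h import *
a=vision.camera("wrist");cv2.imwrite("pics/w6.png",a)
s=readout.state();print(s['tcp_pos'],s['force'],s['finger_gap']); print(fwd((.5895,.1202,.138),vision.get_calibration("wrist")))
E
```

```text
t: 12.25
tcp_pos: [0.5885, 0.1193, 0.1717]
tcp_rot: [0.958, -2.991, 0.0]
force: [0.3, -0.3, 0.1]
finger_gap: -0.0003
grasp_force: 0.0
[0.58866481 0.11926246 0.17195718] [-0.1147148  -0.08563979 -0.07425818] -0.00016015435089506176
[282.05666823 247.29634129]
```

View pics/w6.png

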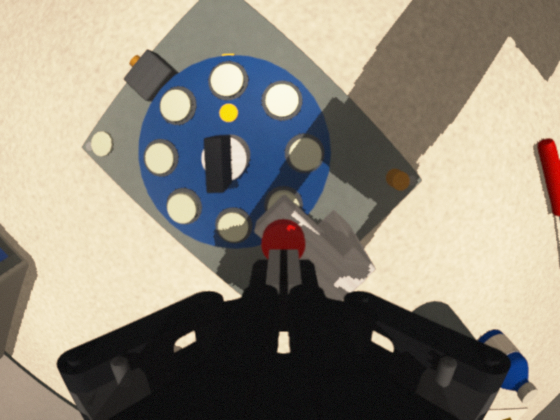

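```bash
python3 -m crank '[{"translation":[0,0,0.015],"angular":[0,0,0],"grip":0},{"translation":[0,0,0.014],"angular":[0,0,0],"grip":0},{"translation":[0,0,0],"angular":[0,0,0],"grip":0}]'; python3 -m crank '[{"translation":[0,0,0.002],"angular":[0,0,0],"grip":0},{"translation":[0,0,0.002],"angular":[0,0,0],"grip":0},{"translation":[0,0,0.002],"angular":[0,0,0],"grip":0},{"translation":[0,0,0.002],"angular":[0,0,0],"grip":0}]';  python3 -m crank '[{"translation":[0,0,0.002],"angular":[0,0,0],"grip":0},{"translation":[0,0,0.002],"angular":[0,0,0],"grip":0},{"translation":[0,0,0.002],"angular":[0,0,0],"grip":0},{"translation":[0,0,0.002],"angular":[0,0,0],"grip":0}]'
```

```text
t: 12.68
tcp_pos: [0.587, 0.1199, 0.1406]
tcp_rot: [0.958, -2.987, -0.002]
force: [-0.2, -0.6, -0.7]
finger_gap: 0.0001
grasp_force: 0.0
t: 13.18
tcp_pos: [0.5892, 0.1202, 0.1358]
tcp_rot: [-0.959, 2.991, -0.0]
force: [-0.2, -0.2, 2.1]
finger_gap: 0.0
grasp_force: 1.1
t: 13.68
tcp_pos: [0.5892, 0.1202, 0.1274]
tcp_rot: [-0.959, 2.991, -0.0]
force: [1.2, -0.0, 1.1]
finger_gap: 0.0001
grasp_force: 1.1
```

```bash
python3 -m crank '[{"translation":[0,0,0.0015],"angular":[0,0,0],"grip":0},{"translation":[0,0,0.0015],"angular":[0,0,0],"grip":0},{"translation":[0,0,0.0015],"angular":[0,0,0],"grip":0}]' | grep -E "tcp_pos|force"; python3 -m crank '[{"translation":[0,0,0.001],"angular":[0,0,0],"grip":0}]'| grep -E "tcp_pos|force"; python3 -m crank '[{"translation":[0,0,0.0005],"angular":[0,0,0],"grip":0}]'| grep -E "tcp_pos|force"
```

```text
tcp_pos: [0.5892, 0.1202, 0.1228]
force: [0.4, -0.0, 2.1]
grasp_force: 1.0
tcp_pos: [0.589, 0.1202, 0.1217]
force: [1.4, 0.7, 1.8]
grasp_force: 0.9
tcp_pos: [0.5889, 0.1201, 0.1212]
force: [1.2, 0.4, 1.1]
grasp_force: 0.9
```

```bash
python3 -m crank '[{"translation":[0,0,0.0008],"angular":[0,0,0],"grip":0},{"translation":[0,0,0.0007],"angular":[0,0,0],"grip":0}]'| grep -E "tcp_pos|force"
```

```text
tcp_pos: [0.5889, 0.1201, 0.1199]
force: [-0.6, 0.2, 3.2]
grasp_force: 1.8
```

```bash
python3 -c "
from h import *
print(readout.state()['force'])"
```

```text
[-0.62025485  0.19120725  3.17052304]
```

```bash
python3 -m crank '[{"translation":[0,0,0.0004],"angular":[0,0,0],"grip":0},{"translation":[0,0,0],"angular":[0,0,0],"grip":0}]'| grep -E "tcp_pos|force"
```

```text
tcp_pos: [0.5889, 0.1202, 0.1197]
force: [0.7, 0.2, 4.4]
grasp_force: 2.2
```

```bash
cat > f.py <<'E'
from h import *
F=[]
for i in range(5): vision.camera("side"); s=readout.state(); F.append(s['force'][2])
print(np.round(F,1),np.mean(F),s['grasp_force'],s['tcp_pos'][2])
E
python3 f.py; python3 -m crank '[{"translation":[0,0,0.0004],"angular":[0,0,0],"grip":0},{"translation":[0,0,0],"angular":[0,0,0],"grip":0}]'| grep -E "tcp_pos|force"; python3 f.py
```

```text
[3.2 3.9 4.9 5.4 4.6] 4.396284674093076 2.4393214657902718 0.11957999863426075
tcp_pos: [0.5889, 0.1201, 0.1194]
force: [-0.5, 0.3, 5.8]
grasp_force: 3.0
[6.  6.2 5.3 5.  6.1] 5.74072381667047 2.9746362939476967 0.11937229266569985
```

```bash
python3 -m crank '[{"translation":[0,0,0.0004],"angular":[0,0,0],"grip":0},{"translation":[0,0,0.0004],"angular":[0,0,0],"grip":0},{"translation":[0,0,0],"angular":[0,0,0],"grip":0},{"translation":[0,0,0],"angular":[0,0,0],"grip":0}]'| grep -E "tcp_pos|force"; python3 f.py
```

```text
tcp_pos: [0.589, 0.1201, 0.119]
force: [-1.7, 0.9, 7.5]
grasp_force: 3.9
[7.5 8.5 8.3 7.7 7.6] 7.897595689191862 3.876613586126041 0.11899486407481848
```

```bash
python3 -m crank '[{"translation":[0,0,0.0004],"angular":[0,0,0],"grip":0},{"translation":[0,0,0.0001],"angular":[0,0,0],"grip":0},{"translation":[0,0,0],"angular":[0,0,0],"grip":0},{"translation":[0,0,0],"angular":[0,0,0],"grip":0}]'| grep -E "tcp_pos|force"; python3 f.py
```

```text
tcp_pos: [0.589, 0.1202, 0.1188]
force: [-2.4, 0.5, 8.5]
grasp_force: 4.4
[8.5 8.9 9.1 8.7 8.8] 8.777547636993361 4.442044420429738 0.11875828961518614
```

```bash
python3 -m crank '[{"translation":[0,0,0.0002],"angular":[0,0,0],"grip":0},{"translation":[0,0,0],"angular":[0,0,0],"grip":0},{"translation":[0,0,0],"angular":[0,0,0],"grip":0},{"translation":[0,0,0],"angular":[0,0,0],"grip":0}]'| grep -E "tcp_pos|force";  python3 -m crank '[{"translation":[0,0,-0.003],"angular":[0,0,0],"grip":0},{"translation":[0,0,-0.005],"angular":[0,0,0],"grip":0},{"translation":[0,0,-0.03],"angular":[0,0,0],"grip":0},{"translation":[0,0,-0.04],"angular":[0,0,0],"grip":0},{"translation":[0,0,0],"angular":[0,0,0],"grip":0},{"translation":[0,0,0],"angular":[0,0,0],"grip":0}]'
python3 - <<'E'
from h import *
a=vision.camera("wrist");cv2.imwrite("pics/w7.png",a);print(find("cap_top","wrist"))
vision.camera("scene");print(find("cap_top","scene"),find("yellow_dot","scene"))
E
```

```text
tcp_pos: [0.589, 0.1201, 0.1186]
force: [-2.6, -0.2, 10.2]
grasp_force: 4.7
t: 18.3
tcp_pos: [0.588, 0.1201, 0.1944]
tcp_rot: [0.959, -2.99, -0.001]
force: [-0.5, -0.3, -0.9]
finger_gap: 0.0002
grasp_force: 0.0
[(0.81, [0.5931, 0.1218, 0.1199])]
[(0.41, [0.5914, 0.1199, 0.1196])] [(0.79, [0.55, 0.035, 0.0465])]
```

View pics/w7.png

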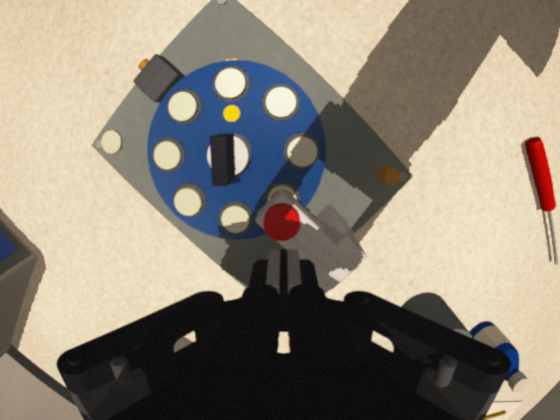

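The cap at (281,222) stays down at about 0.120 m. The dot at (232,113) still puts disc 4 under the electrode, the bystanders haven't moved, and the gripper is clear of everything.

```bash
python3 -c "
from rig import arm; print(arm.job_done())"
```

```text
the job is handed in; nothing more can be done
None
```

The fourth specimen is in its detent and the electrode rests on it; I pressed to about 9–10 N at the wrist, roughly 8 N on the disc after spindle friction (inferred, not measured there), grip readings stayed under 28 N, and the job was handed in at about 18.5 s with the robot clear.

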